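# Put the extension bar away and slide the tray cover shut

### The arm

A 6-joint arm with a two-finger parallel gripper is mounted at the origin on the work surface. World frame = base frame: x ahead of the robot, y to its left, z up, the work surface at z = 0. Lengths are in m, angles in degrees, forces in N, time in s.
With the tool pointing down it reaches from about 0.375 to 0.925 m from the base axis. Payload 5.7 kg.
Tool frame: the origin (TCP) lies at the very end of the fingers, on their centre line; the grasp point (between the pads) lies 19 mm behind it; z points along the fingers, y is the line along which they close (so a half turn about z gives the same grasp; the last joint's range is limited). The gripper opens to 88 mm and grips with 3 to 60 N. Pads are 20 mm wide; open, the fingers measure 115 mm over their backs; the gripper's body (75 mm by 178 mm) begins 61 mm behind the grasp point.
Start: joints at [-80.277, 20.558, 86.54, -0, 72.909, -6.595], TCP at [0.169, -0.576, 0.223] pointing down, gripper open.
Joint ranges: [-170.27, 170.27], [-57.76, 135], [12.27, 136.19], [-55.21, 235.2], [11.17, 155.16], [-170.74, 170.74]. Speed limits (degrees/s): [136.94, 136.94, 180, 180, 180, 180].

### API

Orientations are given as a 3x3 rotation matrix whose columns are the frame's x, y, z axes.
In Python, from cell import env, cams, order gives the robot as it stands.
- The arm moves only by the tool move_arm, never from a script. Its argument "deltas" is a list of rows, each an object with "angular": the turn, a rotation vector about the tool's x, y, z in rad, a list of three; "xyz": the shift along the tool's x, y, z in m, a list of three; "gripper": the opening, from 0 (shut) to 1 (fully open). In form: [{"angular": [ax, ay, az], "xyz": [dx, dy, dz], "gripper": gripper}, ...]. A call has exactly 5 rows; each row shifts and turns the commanded pose from where the row before left it, along the tool's axes as they then stand; what a row does not reach is not made up. A row lasts 1/8 s, in which the tool goes at most 62.5 mm and 10.7 degrees, less where a joint would pass 70% of its speed; a pose out of reach is approached as far as the arm can. A call is refused whole if a number of a shift passes 0.0625 or a number of a turn 0.188, either way. A call with a gripper value outside its range is refused whole. The fingers move at their own pace and stop on an object; the grip force is fixed at half the most. Time passes only in rows, so rows that do not move let the fingers close, or fill a call up. It gives the time, the measured TCP pose, the force, the opening and the grip force at its end, in the units of the state.
- env.sense(): the state, without advancing time (a new reading comes with each control period).
- cams.capture(name): name is "side" or "top"; returns a dict with "img" (400x640x3 uint8, blue, green, red), "fx", "fy", "cx", "cy" (pixels), "k1" (the pictures are not rectified: a ray, as slopes to the right and down, at radius r is drawn at 1 + k1 r^2 times it, then the intrinsics apply), "xyz" and "rotation" of the camera in the world. Camera axes: x right, y up, looking along -z (the intrinsics and any distortion apply to the point x, -y, -z); pixel columns grow to the right and rows downward; lengths in m; the calibration is good to about 2 mm. A picture is of the moment at which its call begins. There is no depth.
- order.job_done(): hands the job in; it is judged then, once.
The state is a dict: "clock": time; "joints": joint angles; "dq": joint speeds; "joint_efforts": joint torques, N m; "eef_pos": TCP position; "tcp_rot": TCP orientation; "contact_force": force on the tool from outside, world axes, zero at the start; "wrist_torque": the same for the moment, N m; "width": finger opening in m; "finger_force": force on a finger pad.
Only numpy, scipy, OpenCV 4.12 (cv2) and the standard library are available. Lean on these libraries where they do the work, as an engineer would, in place of code of your own. Each camera call takes 0.05 s, during which the arm holds its last target. There are 200 camera calls.

### The job

Put the chrome socket extension bar away: lay it gently, without dropping it, in the open compartment of the red toolbox's long lower tray and let go of it. Then slide the tray's flat cover, which is pushed back under the upper tray, fully home over that compartment so that the bar is shut in. Leave the wheel chock, the brush and the can where they are.

Things in the scene. Friction and masses are not known exactly. Their poses are not given: they have to be found in the camera images.
- toolbox: Red metal toolbox, fixed. Origin on the work surface below the centre of its long lower tray; x along the tray (away from the robot at yaw 0), y from the tray to the deep box, z up; mm below are in this frame. Lower tray x -182..182, y -61..61, rim z 85; near half (x < 0) decked over, far half the open compartment. Deep box x -190..190, y 72..272, top z 115; open lid leaf behind to y 325, z 215.
- compartment (a point): Centre of the compartment's floor (toolbox x 90, y 0, z 44 mm); axes as the toolbox. Inside, the compartment is x 5..178, y -57..57 mm in the toolbox frame, 41 mm deep to the rim. Nothing stands above it.
- upper_tray (a point): Middle of the lower front edge (-y side) of the short red upper tray that hangs over the near half of the lower tray; axes as the toolbox. Upper tray: toolbox x -190..10, y -63..135 mm, underside z 150, rim z 212 mm, sockets inside below its rim. Its links stand at y > 70 mm only: the space below it is open towards -y.
- cover (a joint): How far the tray cover is open, m: 0 = fully home over the compartment (end stop), 0.178 = pushed back to toolbox -x under the upper tray (end stop); starts 0.160 to 0.178. A flat aluminium plate 180 x 122 x 4 mm, top at z 91 mm, sliding along the toolbox's x (centre at x = 90 mm minus the opening). It stays where left and takes about 3 N to slide.
- cover_tab (a point): Centre of the upright tab on the cover (toolbox y -55, z 109 mm, mid-length of the cover); axes as the toolbox. 12 mm thick along x (grip across x), y -71..-39, z 91..127 mm: 8 mm stick out from under the upper tray, 23 mm headroom. Under that tray it can be gripped with the tool tilted 35 to 45 degrees from vertical, coming in from the -y side.
- bar: Chrome steel socket extension bar, 125 mm long, about 0.2 kg; origin on its axis at mid-length, x along the bar. Round shaft 16 mm in diameter from x -32 to 31 mm; hexagonal collars 24 mm across flats at x -62..-32 and 31..45 mm, so the axis lies 12 mm above what it rests on and it does not roll; 13 mm square drive to x 62 mm.
- chock: Yellow plastic wheel chock, a wedge 170 x 95 x 80 mm, origin at the centre of its underside. Bystander.
- brush: Grey plastic vent brush, 190 mm long (x -95..95 mm), up to 34 mm wide and 23 mm high, lying crosswise near the robot; origin at the middle of its underside. Bystander.
- can: Steel can, 66 mm in diameter, 100 mm high, standing; origin at the centre of its underside. Bystander.
Things that resemble listed ones, but are neither listed nor needed, are in the scene too. Several things look just like the bar: the one meant starts farthest to the robot's left.

How it is judged (in metres and radians):
On the way, in this order (a step that is already met when the one before it is completed fails the run):
1. the bar lies in the compartment, released (x of bar in the frame of toolbox between 0.03 and 0.15 m and y of bar in the frame of toolbox between -0.05 and 0.05 m and z of bar in the frame of toolbox between 0.045 and 0.075 m and contact force between bar and the fingers below 0.1 N and linear speed of bar below 0.05 m/s), for 0.2 s.
2. the cover is home over the compartment (value of joint cover below 0.006 m), for 0.2 s.
At the end, for the whole second after the job is handed in: The bar lies at rest in the compartment, under the cover, and the cover is within 6 mm of its home stop (x of bar in the frame of toolbox between 0.03 and 0.15 m and y of bar in the frame of toolbox between -0.05 and 0.05 m and z of bar in the frame of toolbox between 0.045 and 0.075 m and value of joint cover below 0.006 m and linear speed of bar below 0.03 m/s); the robot touches nothing.
It fails at once if the bar is dropped (falling faster than 0.8 m/s, about 33 mm of free fall) (contact force between bar and the fingers below 0.1 N and linear speed of bar above 0.8 m/s).
It fails at once if the chock is moved more than 25 mm (distance of chock from where it was at the start of the episode above 0.025 m).
It fails at once if the brush is moved more than 25 mm (distance of brush from where it was at the start of the episode above 0.025 m).
It fails at once if the can is moved more than 25 mm (distance of can from where it was at the start of the episode above 0.025 m).
It also fails if it takes over 58 s, if anything falls off the work surface, if the arm or the gripper's body presses on something with over 40 N, if the wrist force passes 120 N, or if a joint passes its speed limit or range.

## Working session

There is one attempt and no reset: what is moved stays moved. The work goes in short steps, Python scripts to look and compute and a tool call to move; the robot and the scene stay as the last step left them, time stands still between calls to the robot, and variables do not carry over. Pictures are saved under pics/ and viewed, at most 10 in all, crops included, and the job is handed in when it is done.

Besides the shell and the picture viewer there is one more tool, called after "Call:" as name(argument=value, ...) on one line, values as JSON. move_arm: Moves the arm, as the interface text tells. Its arguments: {"type":"object","properties":{"deltas":{"type":"array","items":{"type":"object","properties":{"angular":{"type":"array","items":{"type":"number"}},"xyz":{"type":"array","items":{"type":"number"}},"gripper":{"type":"number"}}}}},"required":["deltas"]}

```bash
mkdir -p pics; ls; python3 - <<'E'
from cell import env,cams
import cv2,numpy as np
for n in("side","top"):
    c=cams.capture(n); cv2.imwrite(f"pics/{n}0.png",c["img"])
    print(n,{k:(np.round(v,4).tolist()) for k,v in c.items() if k!="img"})
print(env.sense())
E
```

```text
pics
side {'fx': 368.6324, 'fy': 368.6324, 'cx': 323.5046, 'cy': 197.7082, 'k1': -0.0561, 'xyz': [0.4849, -0.9116, 0.7029], 'rotation': [[0.9944, 0.0529, -0.0916], [-0.1042, 0.6388, -0.7623], [0.0182, 0.7676, 0.6407]]}
top {'fx': 404.1777, 'fy': 404.1777, 'cx': 321.1073, 'cy': 196.4965, 'k1': 0.0122, 'xyz': [0.4975, -0.1811, 0.9909], 'rotation': [[-0.0013, 0.9983, -0.0591], [-0.9996, -0.003, -0.029], [-0.0291, 0.059, 0.9978]]}
{'clock': 0.1, 'joints': array([-8.02753832e+01,  2.05940103e+01,  8.65914162e+01, -1.40690969e-03,
        7.29095984e+01, -6.59642239e+00]), 'dq': array([-0.08288764, -0.15479065, -0.13769323, -0.04974466,  0.05367362,
       -0.00186161]), 'joint_efforts': array([ 2.36172536e-04, -5.16354811e+01, -2.71406168e+01,  6.76713162e-02,
        2.75603664e-02, -2.75430818e-05]), 'eef_pos': array([ 0.16847327, -0.57521628,  0.22190066]), 'tcp_rot': array([[ 9.59700157e-01,  2.81025828e-01, -3.03274835e-04],
       [ 2.81025942e-01, -9.59698787e-01,  1.63069977e-03],
       [ 1.67216260e-04, -1.65021092e-03, -9.99998624e-01]]), 'contact_force': array([-0.09049543, -0.42697447,  0.64220615]), 'wrist_torque': array([ 0.03931634,  0.01092146, -0.01365343]), 'finger_force': 0.0, 'width': 0.08799793037469235}
```

View pics/top0.png

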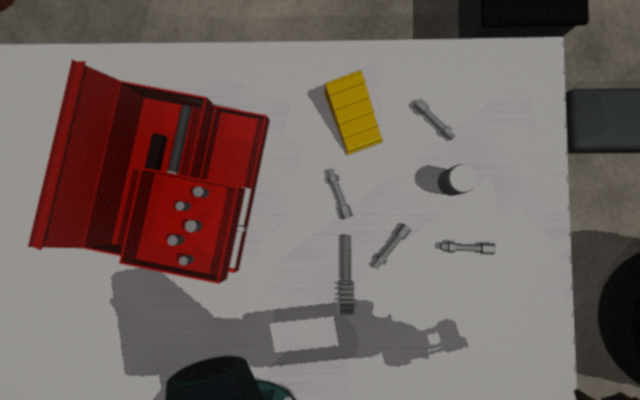

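View pics/side0.png

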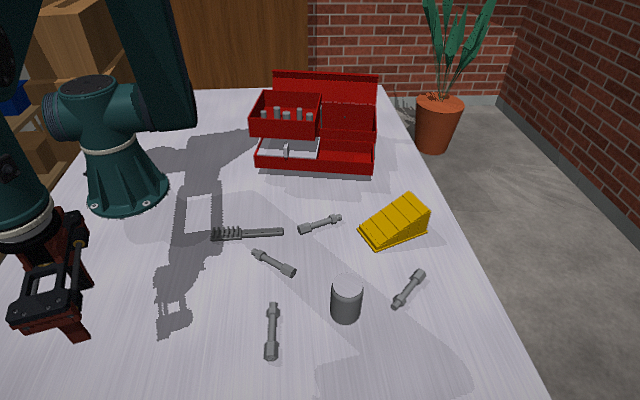

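Top view: four bar-like things at pixels (338,193), (390,245), (432,119) and (465,247). The top image's left is world +y, so (338,193) is farthest left. In the side view it is at (319,223). I'll confirm it in a crop while measuring.

```bash
cat > h.py <<'E'
import numpy as np,cv2
def ray(c,uv):
    K=np.array([[c["fx"],0,c["cx"]],[0,c["fy"],c["cy"]],[0,0,1.]])
    p=cv2.undistortPoints(np.array(uv,float).reshape(-1,1,2),K,np.array([c["k1"],0,0,0.]))[:,0]
    d=np.c_[p[:,0],-p[:,1],-np.ones(len(p))]@np.array(c["rotation"]).T
    return np.array(c["xyz"]),d/np.linalg.norm(d,axis=1)[:,None]
def plane(c,uv,z):
    o,d=ray(c,uv); return o+d*((z-o[2])/d[:,2])[:,None]
def tri(c1,a,c2,b):
    o1,d1=ray(c1,a);o2,d2=ray(c2,b);out=[]
    for x,y in zip(d1,d2):
        t=np.linalg.lstsq(np.c_[x,-y],o2-o1,rcond=None)[0]
        p,q=o1+t[0]*x,o2+t[1]*y; out.append(np.r_[(p+q)/2,np.linalg.norm(p-q)])
    return np.array(out)
def proj(c,P):
    R=np.array(c["rotation"]);q=(np.atleast_2d(P)-c["xyz"])@R
    x=q[:,:2]/-q[:,2:]*[1,-1];r=(x**2).sum(1)[:,None]
    return x*(1+c["k1"]*r)*c["fx"]+[c["cx"],c["cy"]]
E
python3 - <<'E'
from cell import cams
from h import *
t=cams.capture("top");s=cams.capture("side")
for c,n,box in((t,"t",(315,160,365,225)),(s,"s",(292,208,348,240))):
    x0,y0,x1,y1=box;im=c["img"][y0:y1,x0:x1].astype(int)
    g=im.max(2)
    m=(g<(105 if n=="t" else 135)).astype(np.uint8)
    k,l,st,ce=cv2.connectedComponentsWithStats(m)
    print(n,[(q.tolist(),e.round(1).tolist()) for q,e in zip(st[1:],ce[1:]) if q[4]>40], np.percentile(g,[5,25,50,90]))
a=cv2.resize(t["img"][50:290,20:365],None,fx=2.3,fy=2.3,interpolation=cv2.INTER_CUBIC)
cv2.imwrite("pics/tc.png",a)
b=cv2.resize(s["img"][60:250,235:395],None,fx=3.1,fy=3.1,interpolation=cv2.INTER_CUBIC)
cv2.imwrite("pics/sc.png",b)
E
```

```text
t [([10, 10, 28, 49, 373], [22.0, 34.7])] [ 88. 144. 149. 151.]
s [([5, 6, 45, 21, 330], [25.4, 16.0])] [ 87. 169. 182. 189.]
```

View pics/tc.png

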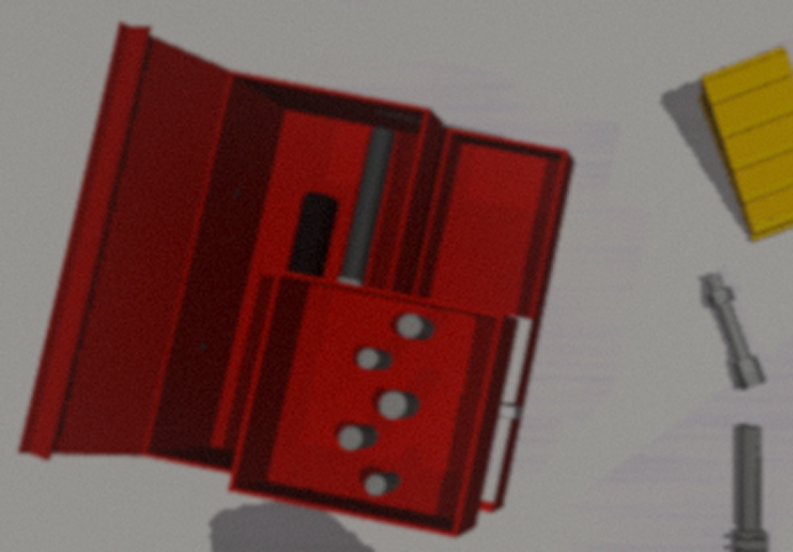

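View pics/sc.png

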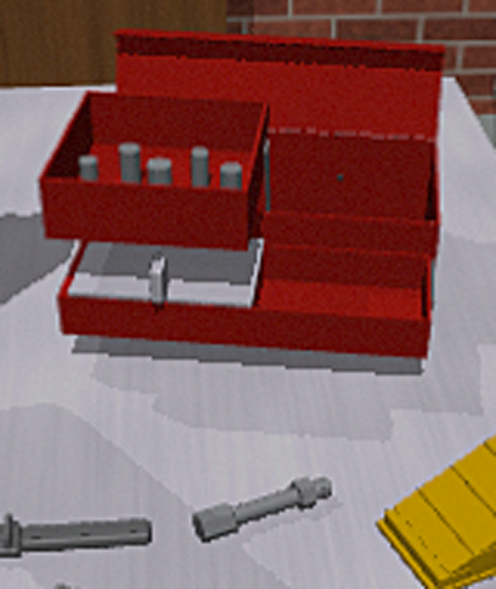

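The crops confirm the bar: top (338,193), side (319,223), collars at both ends, long collar at the near end. The tab is at top (242,229) and side (286,145). The tray's open half is clear. Next I triangulate.

```bash
python3 - <<'E'
from cell import cams
from h import *
np.set_printoptions(precision=4,suppress=True)
t=cams.capture("top");s=cams.capture("side")
T=lambda p:np.array(p)/2.3+[20,50]
S=lambda p:np.array(p)/3.1+[235,60]
names=["trayfarfront","tabtop","upNearFrontRim","upFarFrontRim","boxFarFrontRim","leafFar","leafNear","coverFarFront"]
a=T([(571,153),(511,408),(457,533),(500,316),(433,108),(135,25),(35,452),(530,318)])
b=S([(429,320),(158,259),(43,180),(250,192),(437,222),(444,47),(118,32),(255,304)])
R=tri(t,a,s,b)
for n,r in zip(names,R): print(n,r)
# bar
def ends(c,box,thr):
    x0,y0,x1,y1=box;m=(c["img"][y0:y1,x0:x1].max(2)<thr).astype(np.uint8)
    k,l,st,ce=cv2.connectedComponentsWithStats(m);i=1+st[1:,4].argmax()
    p=np.argwhere(l==i)[:,::-1]+[x0,y0]
    r=cv2.minAreaRect(p.astype(np.float32));print(r)
    bx=cv2.boxPoints(r);e=sorted([(np.linalg.norm(bx[i]-bx[i-1]),(bx[i]+bx[i-1])/2) for i in range(4)],key=lambda q:q[0])[:2]
    return p,np.array([q[1] for q in e])
pt,et=ends(t,(315,160,365,225),110); ps,es=ends(s,(292,208,348,240),140)
et=et[et[:,1].argsort()];es=es[es[:,0].argsort()[::-1]]
print("ends",et,es);B=tri(t,et,s,es);print(B,np.linalg.norm(B[0,:3]-B[1,:3]))
P=plane(t,et,.012);print("top on z.012",P,np.linalg.norm(P[0]-P[1]));P=plane(s,es,.012);print("side",P,np.linalg.norm(P[0]-P[1]))
E
```

```text
trayfarfront [ 0.7345 -0.0351  0.0884  0.0025]
tabtop [0.4829 0.0105 0.1396 0.0003]
upNearFrontRim [0.3814 0.0387 0.2108 0.0024]
upFarFrontRim [0.565  0.0051 0.2088 0.0059]
boxFarFrontRim [0.7687 0.0928 0.1206 0.0016]
leafFar [0.8163 0.3245 0.2128 0.0011]
leafNear [0.4485 0.3997 0.2097 0.0016]
coverFarFront [0.5716 0.0042 0.0889 0.0034]
((337.03424072265625, 193.4246826171875), (52.08331298828125, 13.576773643493652), 69.44395446777344)
((319.20001220703125, 223.1000213623047), (9.803058624267578, 45.85302734375), 71.56504821777344)
ends [[327.8904 169.0411]
 [346.1781 217.8082]] [[340.95 215.85]
 [297.45 230.35]]
[[ 0.6233 -0.1692  0.0099  0.0014]
 [ 0.5024 -0.2132  0.0076  0.0026]] 0.12868707914277652
top on z.012 [[ 0.6224 -0.1692  0.012 ]
 [ 0.5037 -0.2131  0.012 ]] 0.12653537536380707
side [[ 0.6236 -0.1714  0.012 ]
 [ 0.501  -0.2177  0.012 ]] 0.13104297733557932
```

```bash
cat >> h.py <<'E'
M=np.array([(182,-61),(-190,-63),(10,-63),(190,72),(190,325),(-190,325)])/1e3
W=np.array([(.7345,-.0351),(.3814,.0387),(.565,.0051),(.7687,.0928),(.8163,.3245),(.4485,.3997)])
E
python3 - <<'E'
from cell import cams,env
from h import *
np.set_printoptions(precision=4,suppress=True)
m=M-M.mean(0);w=W-W.mean(0);th=np.arctan2((m[:,0]*w[:,1]-m[:,1]*w[:,0]).sum(),(m*w).sum())
R=np.array([[np.cos(th),-np.sin(th)],[np.sin(th),np.cos(th)]]);t0=W.mean(0)-R@M.mean(0)
print("yaw",np.degrees(th),"org",t0,"res",(W-(M@R.T+t0))*1e3)
tw=lambda x,y,z:np.r_[R@[x,y]+t0,z]
print("comp",tw(.09,0,.044))
t=cams.capture("top");s=cams.capture("side")
out=[]
for c,n in((t,"t"),(s,"s")):
    a=c["img"].copy()
    pts=[(182,-61,85),(-182,-61,85),(182,61,85),(5,-57,85),(178,-57,44),(178,57,44),(190,72,115),(190,272,115),(10,-63,212),(-190,-63,212),(-190,-63,150),(10,-63,150)]
    tab=[(90-op-90*0,-71,127) for op in (160,178)]
    for P in pts: 
        u=proj(c,tw(*np.array(P)/1e3))[0]; cv2.circle(a,tuple((u*16).round().astype(int)),8,(255,255,0),-1,shift=4)
    for P in tab:
        u=proj(c,tw(*np.array(P)/1e3))[0]; cv2.circle(a,tuple((u*16).round().astype(int)),8,(0,255,0),-1,shift=4)
    for e in (-1,1):
        th2=np.radians(20.3);P=np.r_[.563+e*.0625*np.cos(th2),-.191+e*.0625*np.sin(th2),.012]
        u=proj(c,P)[0]; cv2.circle(a,tuple((u*16).round().astype(int)),8,(255,0,255),-1,shift=4)
    x0,y0,x1,y1=(110,90,360,290) if n=="t" else (235,80,395,250)
    out.append(cv2.resize(a[y0:y1,x0:x1],(int((x1-x0)*300/(y1-y0)*1.0),300),interpolation=cv2.INTER_CUBIC) if 0 else cv2.resize(a[y0:y1,x0:x1],(400,int(400*(y1-y0)/(x1-x0))),interpolation=cv2.INTER_CUBIC))
H=max(o.shape[0] for o in out)
cv2.imwrite("pics/ov.png",np.hstack([cv2.copyMakeBorder(o,0,H-o.shape[0],0,0,cv2.BORDER_CONSTANT) for o in out]))
E
```

```text
yaw -11.508830920748922 org [0.5699 0.0566] res [[ -1.5897   4.3586]
 [ 10.2299   5.8973]
 [ -2.1489  12.2011]
 [ -1.7648   3.5288]
 [ -4.6431 -12.6843]
 [ -0.0834 -13.3015]]
comp [0.6581 0.0387 0.044 ]
```

View pics/ov.png

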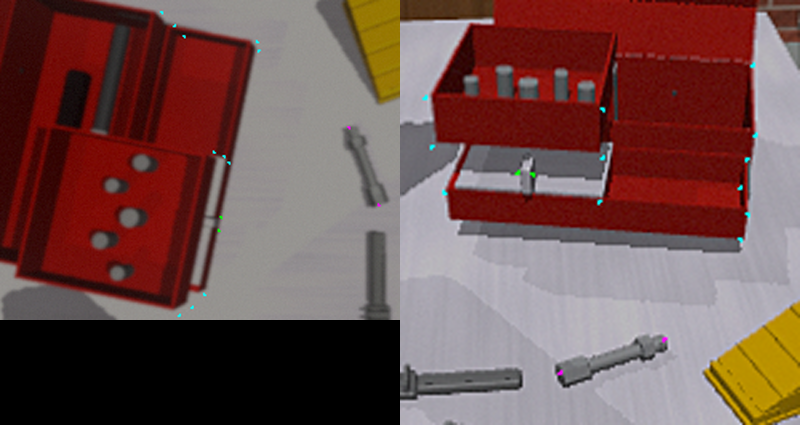

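The leaf edge is not at the modelled place, so those fits are biased. One enlarged view will give proper tray corners.

```bash
python3 - <<'E'
from cell import cams
from h import *
t=cams.capture("top")["img"];s=cams.capture("side")["img"]
b=cv2.convertScaleAbs(np.vstack([s[118:178,250:380]]),alpha=1.5)
b=cv2.resize(b,None,fx=6,fy=6,interpolation=cv2.INTER_CUBIC)
a=cv2.rotate(t[105:290,212:274],cv2.ROTATE_90_CLOCKWISE)
a=cv2.resize(cv2.convertScaleAbs(a,alpha=1.7),None,fx=3.8,fy=3.8,interpolation=cv2.INTER_CUBIC)
print(a.shape,b.shape)
a=cv2.copyMakeBorder(a,0,0,0,780-a.shape[1],cv2.BORDER_CONSTANT)
cv2.imwrite("pics/z.png",np.vstack([b,a]))
E
```

```text
(236, 703, 3) (360, 780, 3)
```

View pics/z.png

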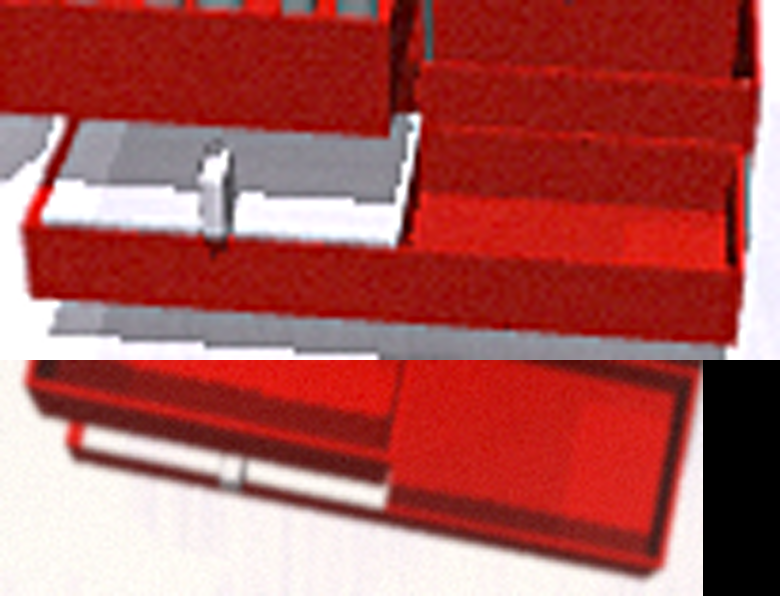

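```bash
python3 - <<'E'
from cell import cams
from h import *
from scipy.optimize import least_squares
np.set_printoptions(precision=4,suppress=True)
t=cams.capture("top");s=cams.capture("side")
S=lambda p:(np.array(p)+.5)/6-.5+[250,118]
def T(p):
    q=(np.array(p,float)-[0,360]+.5)/3.8-.5
    return np.c_[212+q[:,1],105+184-q[:,0]]
names=["farfront","nearfront","upBotFar","coverFarFront","tabFrontTop"]
a=T([(655,563),(70,446),(388,482),(386,507),(232,482)])
b=S([(740,272),(25,230),(390,137),(400,242),(213,182)])
for n,r in zip(names,tri(t,a,s,b)): print(n,r)
# pose from corners (toolbox frame, mm)
C=np.array([(182,-61,85),(-182,-61,85),(10,-63,150)])/1e3
D=np.array([(182,61,85),(182,-61,85),(-182,-61,85)])/1e3
extraT=T([(388,455),(28,382)]);CT=np.array([(10,-63,212),(-190,-63,212)])/1e3
extraS=S([(747,152)]);CS=np.array([(182,61,85)])/1e3
def W(p,P):
    c,d=np.cos(p[2]),np.sin(p[2]);return np.c_[c*P[:,0]-d*P[:,1]+p[0],d*P[:,0]+c*P[:,1]+p[1],P[:,2]]
f=lambda p:np.r_[proj(t,W(p,C))-a[:3],proj(s,W(p,C))-b[:3],proj(t,W(p,CT))-extraT,proj(s,W(p,CS))-extraS].ravel()
r=least_squares(f,[.57,.0566,-.2],loss="soft_l1");p=r.x
print(p,np.degrees(p[2]));print(f(p).reshape(-1,2).round(2).tolist())
print("comp",W(p,np.array([[.09,0,.044]])))
inv=lambda Q:(Q[:,:2]-p[:2])@np.array([[np.cos(p[2]),-np.sin(p[2])],[np.sin(p[2]),np.cos(p[2])]])
print("tab top-view front edge z.127",inv(plane(t,a[4:],.127)),"side",inv(plane(s,b[4:],.127)))
print("cover corner",inv(plane(t,a[3:4],.091)),inv(plane(s,b[3:4],.091)))
E
```

```text
farfront [ 0.735  -0.027   0.0839  0.0031]
nearfront [0.3841 0.0401 0.0828 0.0014]
upBotFar [0.5663 0.006  0.1491 0.002 ]
coverFarFront [0.5706 0.0044 0.0895 0.0007]
tabFrontTop [0.4801 0.0104 0.125  0.0014]
[ 0.5703  0.0673 -0.1909] -10.938119429082025
[[0.05, -1.85], [-1.08, 2.32], [1.09, -0.46], [0.32, -0.22], [-1.2, -0.87], [1.06, 0.13], [1.26, -3.1], [-0.38, 4.26], [-1.53, -1.53]]
comp [[0.6586 0.0502 0.044 ]]
tab top-view front edge z.127 [[-0.0769 -0.0732]] side [[-0.0778 -0.0761]]
cover corner [[ 0.0125 -0.0619]] [[ 0.0122 -0.064 ]]
```

Corners check out: rim z 0.083–0.085, upper tray underside 0.149, tab top 0.125. The toolbox is at (0.570, 0.067) with yaw about -11°, and the tab is at toolbox x ≈ -77 mm. The bar is at (0.563, -0.192), yaw 20.3°. I'll write a move planner next.

```bash
cat > plan.py <<'E'
import numpy as np,sys,json
from cell import env
from scipy.spatial.transform import Rotation as Ro, Slerp
def rot(yaw,tilt=0):  # tool x at yaw when down; tilt about tool y
    y=np.radians(yaw);x=np.array([np.cos(y),np.sin(y),0]);z=np.array([0,0,-1.])
    return Ro.from_matrix(np.c_[x,np.cross(z,x),z])*Ro.from_euler("y",tilt,degrees=True)
def tb(x,y,z,o=(.570,.067),yaw=-11):
    c,s=np.cos(np.radians(yaw)),np.sin(np.radians(yaw));return np.array([c*x-s*y+o[0],s*x+c*y+o[1],z])
def plan(wps):
    """wps: list of (pos,Rotation,rows,gripper)"""
    s=env.sense();p=np.array(s["eef_pos"]);R=Ro.from_matrix(s["tcp_rot"]);out=[]
    for q,Q,n,g in wps:
        sl=Slerp([0,1],Ro.concatenate([R,Q]));q=np.array(q);p0=p.copy();R0=R
        for i in range(1,n+1):
            pn=p0+(q-p0)*i/n;Rn=sl(i/n)
            d=R.inv().apply(pn-p).round(3);w=(R.inv()*Rn).as_rotvec().round(3)
            p=p+R.apply(d);R=R*Ro.from_rotvec(w)
            out.append({"angular":w.tolist(),"xyz":d.tolist(),"gripper":g})
    for i in range(0,len(out),5):print(json.dumps(out[i:i+5]))
def st():
    s=env.sense();R=Ro.from_matrix(s["tcp_rot"]);print(s["clock"].__round__(2),s["eef_pos"].round(4),"zx",s["tcp_rot"][:,2].round(3),s["tcp_rot"][:,0].round(3),"J",s["joints"].round(1),"F",s["contact_force"].round(1),"w",round(s["width"],4),"f",round(s["finger_force"],1))
E
python3 - <<'E'
from plan import *
plan([((.563,-.192,.15),rot(20.3),10,1.),((.563,-.192,.03),rot(20.3),5,1.)])
E
```

```text
[{"angular": [-0.0, -0.0, -0.007], "xyz": [0.049, -0.026, 0.007], "gripper": 1.0}, {"angular": [-0.0, -0.0, -0.007], "xyz": [0.048, -0.025, 0.008], "gripper": 1.0}, {"angular": [-0.0, -0.0, -0.007], "xyz": [0.049, -0.025, 0.007], "gripper": 1.0}, {"angular": [-0.0, -0.0, -0.007], "xyz": [0.05, -0.025, 0.007], "gripper": 1.0}, {"angular": [-0.0, -0.0, -0.007], "xyz": [0.049, -0.024, 0.007], "gripper": 1.0}]
[{"angular": [-0.0, -0.0, -0.007], "xyz": [0.049, -0.024, 0.008], "gripper": 1.0}, {"angular": [-0.0, -0.0, -0.007], "xyz": [0.05, -0.024, 0.007], "gripper": 1.0}, {"angular": [-0.0, -0.0, -0.007], "xyz": [0.05, -0.023, 0.007], "gripper": 1.0}, {"angular": [-0.0, -0.0, -0.007], "xyz": [0.05, -0.023, 0.007], "gripper": 1.0}, {"angular": [-0.0, -0.0, -0.006], "xyz": [0.05, -0.023, 0.008], "gripper": 1.0}]
[{"angular": [-0.0, -0.0, -0.0], "xyz": [0.0, -0.0, 0.024], "gripper": 1.0}, {"angular": [-0.0, -0.0, -0.0], "xyz": [0.0, -0.0, 0.024], "gripper": 1.0}, {"angular": [-0.0, -0.0, -0.0], "xyz": [0.0, -0.0, 0.024], "gripper": 1.0}, {"angular": [-0.0, -0.0, -0.0], "xyz": [0.0, -0.0, 0.024], "gripper": 1.0}, {"angular": [-0.0, -0.0, -0.0], "xyz": [0.0, -0.0, 0.024], "gripper": 1.0}]
```

Call:
move_arm(deltas=[{"angular":[0,0,-0.007],"xyz":[0.049,-0.026,0.007],"gripper":1},{"angular":[0,0,-0.007],"xyz":[0.048,-0.025,0.007],"gripper":1},{"angular":[0,0,-0.007],"xyz":[0.049,-0.025,0.007],"gripper":1},{"angular":[0,0,-0.007],"xyz":[0.05,-0.025,0.007],"gripper":1},{"angular":[0,0,-0.007],"xyz":[0.049,-0.024,0.007],"gripper":1}])

```text
clock: 1.23
eef_pos: [0.3671, -0.383, 0.1877]
tcp_rot: [[0.949, 0.314, 0.0], [0.314, -0.949, -0.0], [0.0, 0.001, -1.0]]
contact_force: [-0.1, 0.1, -0.1]
width: 0.0878
finger_force: 0.0
```

Call:
move_arm(deltas=[{"angular":[0,0,-0.007],"xyz":[0.049,-0.024,0.007],"gripper":1},{"angular":[0,0,-0.007],"xyz":[0.05,-0.024,0.007],"gripper":1},{"angular":[0,0,-0.007],"xyz":[0.05,-0.023,0.007],"gripper":1},{"angular":[0,0,-0.007],"xyz":[0.05,-0.023,0.007],"gripper":1},{"angular":[0,0,-0.007],"xyz":[0.05,-0.023,0.007],"gripper":1}])

```text
clock: 1.85
eef_pos: [0.5643, -0.1908, 0.1526]
tcp_rot: [[0.938, 0.348, 0.001], [0.348, -0.938, -0.0], [0.0, 0.0, -1.0]]
contact_force: [0.2, -1.3, 0.0]
width: 0.0881
finger_force: 0.0
```

```bash
python3 - <<'E'
from plan import *
st()
plan([((.563,-.192,.06),rot(20.3),4,1.),((.563,-.192,.004),rot(20.3),6,1.)])
E
```

```text
1.85 [ 0.5643 -0.1908  0.1526] zx [ 0.001 -0.    -1.   ] [0.938 0.348 0.   ] J [-25.3  24.2  91.7  -0.   64.1  44.3] F [ 0.2 -1.3  0. ] w 0.0881 f 0.0
[{"angular": [0.0, -0.0, 0.0], "xyz": [-0.0, 0.0, 0.023], "gripper": 1.0}, {"angular": [0.0, -0.0, 0.0], "xyz": [-0.001, 0.0, 0.023], "gripper": 1.0}, {"angular": [0.0, -0.0, 0.001], "xyz": [-0.0, 0.0, 0.023], "gripper": 1.0}, {"angular": [0.0, -0.0, -0.0], "xyz": [-0.001, 0.001, 0.024], "gripper": 1.0}, {"angular": [0.0, -0.0, -0.0], "xyz": [0.0, -0.0, 0.009], "gripper": 1.0}]
[{"angular": [0.0, -0.0, -0.0], "xyz": [0.0, -0.0, 0.01], "gripper": 1.0}, {"angular": [0.0, -0.0, -0.0], "xyz": [0.0, -0.0, 0.009], "gripper": 1.0}, {"angular": [0.0, -0.0, -0.0], "xyz": [0.0, -0.0, 0.009], "gripper": 1.0}, {"angular": [0.0, -0.0, -0.0], "xyz": [0.0, -0.0, 0.009], "gripper": 1.0}, {"angular": [0.0, -0.0, -0.0], "xyz": [0.0, -0.0, 0.01], "gripper": 1.0}]
```

Call:
move_arm(deltas=[{"angular":[0,0,0],"xyz":[0,0,0.023],"gripper":1},{"angular":[0,0,0],"xyz":[-0.001,0,0.023],"gripper":1},{"angular":[0,0,0],"xyz":[0,0.001,0.023],"gripper":1},{"angular":[0,0,0],"xyz":[-0.001,0,0.023],"gripper":1},{"angular":[0,0,0],"xyz":[0,0,0.01],"gripper":1}])

```text
clock: 2.48
eef_pos: [0.5606, -0.1934, 0.0495]
tcp_rot: [[0.938, 0.347, -0.002], [0.347, -0.938, 0.001], [-0.001, -0.001, -1.0]]
contact_force: [0.9, 0.2, 0.7]
width: 0.0877
finger_force: 0.0
```

Call:
move_arm(deltas=[{"angular":[0,0,0],"xyz":[0,0,0.01],"gripper":1},{"angular":[0,0,0],"xyz":[0,0,0.01],"gripper":1},{"angular":[0,0,0],"xyz":[0,0,0.01],"gripper":1},{"angular":[0,0,0],"xyz":[0,0,0.008],"gripper":1},{"angular":[0,0,0],"xyz":[0,0,0.007],"gripper":1}])

```text
clock: 3.1
eef_pos: [0.5613, -0.1937, 0.0052]
tcp_rot: [[0.938, 0.347, 0.0], [0.347, -0.938, 0.0], [0.0, -0.0, -1.0]]
contact_force: [0.1, 0.1, 0.6]
width: 0.0881
finger_force: 0.0
```

```bash
python3 - <<'E'
from plan import *
from cell import cams
from h import *
st()
t=cams.capture("top")["img"];s=cams.capture("side")["img"]
a=cv2.resize(t[150:250,290:400],(400,364),interpolation=cv2.INTER_CUBIC)
b=cv2.resize(s[180:260,270:370],(400,320),interpolation=cv2.INTER_CUBIC)
cv2.imwrite("pics/g.png",np.hstack([a[:320],b]))
E
```

```text
3.1 [ 0.5613 -0.1937  0.0052] zx [ 0.  0. -1.] [0.938 0.347 0.   ] J [-25.7  35.2  98.2   0.   46.6  44. ] F [0.1 0.1 0.6] w 0.0881 f 0.0
```

View pics/g.png

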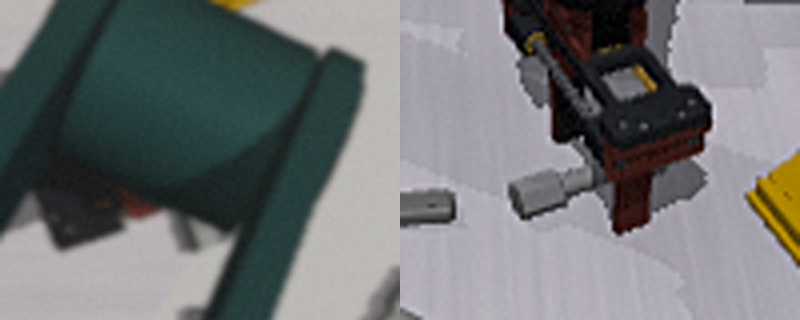

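The side view shows the fingers straddling the bar's shaft, with the near collar free at crop (540,190). Close and lift.

Call:
move_arm(deltas=[{"angular":[0,0,0],"xyz":[0,0,0.001],"gripper":0},{"angular":[0,0,0],"xyz":[0,0,0],"gripper":0},{"angular":[0,0,0],"xyz":[0,0,0],"gripper":0},{"angular":[0,0,0],"xyz":[0,0,0],"gripper":0},{"angular":[0,0,0],"xyz":[0,0,0],"gripper":0}])

```text
clock: 3.82
eef_pos: [0.5614, -0.1937, 0.0048]
tcp_rot: [[0.938, 0.347, 0.0], [0.347, -0.938, 0.0], [0.0, 0.0, -1.0]]
contact_force: [-0.5, 0.1, -1.0]
width: 0.0411
finger_force: 0.0
```

Call:
move_arm(deltas=[{"angular":[0,0,0],"xyz":[0,0,0],"gripper":0},{"angular":[0,0,0],"xyz":[0,0,0],"gripper":0},{"angular":[0,0,0],"xyz":[0,0,-0.01],"gripper":0},{"angular":[0,0,0],"xyz":[0,0,-0.02],"gripper":0},{"angular":[0,0,0],"xyz":[0,0,-0.03],"gripper":0}])

```text
clock: 4.45
eef_pos: [0.5602, -0.1932, 0.0647]
tcp_rot: [[0.938, 0.347, -0.002], [0.347, -0.938, 0.001], [-0.002, -0.002, -1.0]]
contact_force: [0.1, -0.2, -2.6]
width: 0.0154
finger_force: 30.0
```

```bash
python3 - <<'E'
from plan import *
st()
plan([((.562,-.193,.2),rot(15),5,0),(tb(.09,-.002,.19),rot(-11),10,0)])
E
```

```text
4.45 [ 0.5602 -0.1932  0.0647] zx [-0.002  0.001 -1.   ] [ 0.938  0.347 -0.002] J [-25.7  30.3  96.3   0.   53.6  44. ] F [ 0.1 -0.2 -2.6] w 0.0154 f 30.0
[{"angular": [-0.0, 0.0, 0.019], "xyz": [0.0, 0.0, -0.027], "gripper": 0}, {"angular": [-0.001, 0.001, 0.018], "xyz": [0.001, 0.0, -0.027], "gripper": 0}, {"angular": [-0.0, 0.0, 0.019], "xyz": [-0.0, 0.0, -0.027], "gripper": 0}, {"angular": [-0.001, 0.001, 0.018], "xyz": [0.0, 0.0, -0.027], "gripper": 0}, {"angular": [0.0, -0.0, 0.019], "xyz": [0.001, 0.0, -0.027], "gripper": 0}]
[{"angular": [0.0, -0.0, 0.045], "xyz": [0.015, -0.021, 0.001], "gripper": 0}, {"angular": [0.0, -0.0, 0.046], "xyz": [0.015, -0.021, 0.001], "gripper": 0}, {"angular": [0.0, -0.0, 0.045], "xyz": [0.013, -0.022, 0.001], "gripper": 0}, {"angular": [0.0, -0.0, 0.045], "xyz": [0.013, -0.023, 0.001], "gripper": 0}, {"angular": [0.0, -0.0, 0.046], "xyz": [0.011, -0.023, 0.001], "gripper": 0}]
[{"angular": [0.0, -0.0, 0.045], "xyz": [0.011, -0.024, 0.001], "gripper": 0}, {"angular": [-0.0, -0.0, 0.046], "xyz": [0.009, -0.024, 0.001], "gripper": 0}, {"angular": [-0.0, -0.0, 0.045], "xyz": [0.008, -0.025, 0.001], "gripper": 0}, {"angular": [-0.0, -0.0, 0.045], "xyz": [0.007, -0.025, 0.001], "gripper": 0}, {"angular": [-0.0, -0.0, 0.046], "xyz": [0.006, -0.025, 0.001], "gripper": 0}]
```

Gripped: opening 15.4 mm, 30 N, load about 2 N. Carry it over.

Call:
move_arm(deltas=[{"angular":[0,0,0.019],"xyz":[0,0,-0.027],"gripper":0},{"angular":[0,0,0.019],"xyz":[0,0,-0.027],"gripper":0},{"angular":[0,0.001,0.018],"xyz":[0,0,-0.027],"gripper":0},{"angular":[0,0,0.019],"xyz":[0,0,-0.027],"gripper":0},{"angular":[0,0,0.019],"xyz":[0.001,0,-0.027],"gripper":0}])

```text
clock: 5.08
eef_pos: [0.5616, -0.1931, 0.2008]
tcp_rot: [[0.966, 0.257, 0.0], [0.257, -0.966, 0.001], [0.0, -0.001, -1.0]]
contact_force: [0.9, 0.3, -3.1]
width: 0.0155
finger_force: 30.0
```

Call:
move_arm(deltas=[{"angular":[0,0,0.045],"xyz":[0.015,-0.021,0.001],"gripper":0},{"angular":[0,0,0.046],"xyz":[0.015,-0.021,0.001],"gripper":0},{"angular":[0,0,0.045],"xyz":[0.013,-0.022,0.001],"gripper":0},{"angular":[0,0,0.045],"xyz":[0.013,-0.023,0.001],"gripper":0},{"angular":[0,0,0.046],"xyz":[0.011,-0.023,0.001],"gripper":0}])

```text
clock: 5.7
eef_pos: [0.6094, -0.0725, 0.1949]
tcp_rot: [[0.999, 0.032, 0.0], [0.032, -0.999, 0.001], [0.0, -0.001, -1.0]]
contact_force: [0.1, -0.1, -2.7]
width: 0.0149
finger_force: 30.0
```

Call:
move_arm(deltas=[{"angular":[0,0,0.045],"xyz":[0.011,-0.024,0.001],"gripper":0},{"angular":[0,0,0.046],"xyz":[0.009,-0.024,0.001],"gripper":0},{"angular":[0,0,0.045],"xyz":[0.008,-0.025,0.001],"gripper":0},{"angular":[0,0,0.045],"xyz":[0.007,-0.025,0.001],"gripper":0},{"angular":[0,0,0.046],"xyz":[0.006,-0.025,0.001],"gripper":0}])

```text
clock: 6.32
eef_pos: [0.6573, 0.0482, 0.1899]
tcp_rot: [[0.981, -0.193, -0.0], [-0.193, -0.981, 0.0], [-0.0, -0.0, -1.0]]
contact_force: [0.2, -0.9, -2.8]
width: 0.0154
finger_force: 30.0
```

```bash
python3 - <<'E'
from plan import *
from cell import cams
from h import *
st()
t=cams.capture("top")["img"];s=cams.capture("side")["img"]
a=cv2.resize(t[80:280,180:330],(400,533),interpolation=cv2.INTER_CUBIC)
b=cv2.resize(s[60:190,260:390],(400,400),interpolation=cv2.INTER_CUBIC)
cv2.imwrite("pics/c.png",np.hstack([a,cv2.copyMakeBorder(b,0,133,0,0,cv2.BORDER_CONSTANT)]))
plan([(tb(.09,-.002,.1),rot(-11),5,0),(tb(.09,-.002,.055),rot(-11),5,0)])
E
```

```text
6.33 [0.6573 0.0482 0.1899] zx [-0.  0. -1.] [ 0.981 -0.193 -0.   ] J [-1.8 27.  80.9  0.  72.1 99.3] F [ 0.2 -0.9 -2.8] w 0.0154 f 30.0
[{"angular": [-0.0, -0.0, 0.0], "xyz": [0.0, 0.0, 0.018], "gripper": 0}, {"angular": [-0.001, -0.0, 0.0], "xyz": [0.0, 0.001, 0.018], "gripper": 0}, {"angular": [0.0, -0.0, 0.0], "xyz": [0.0, 0.0, 0.018], "gripper": 0}, {"angular": [-0.0, -0.0, 0.0], "xyz": [0.0, 0.001, 0.018], "gripper": 0}, {"angular": [-0.001, -0.0, 0.0], "xyz": [0.0, -0.0, 0.018], "gripper": 0}]
[{"angular": [0.0, -0.0, 0.0], "xyz": [0.0, -0.0, 0.009], "gripper": 0}, {"angular": [0.0, -0.0, 0.0], "xyz": [0.0, -0.0, 0.009], "gripper": 0}, {"angular": [0.0, -0.0, 0.0], "xyz": [0.0, -0.0, 0.009], "gripper": 0}, {"angular": [0.0, -0.0, 0.0], "xyz": [0.0, -0.0, 0.009], "gripper": 0}, {"angular": [0.0, -0.0, 0.0], "xyz": [0.0, -0.0, 0.009], "gripper": 0}]
```

View pics/c.png

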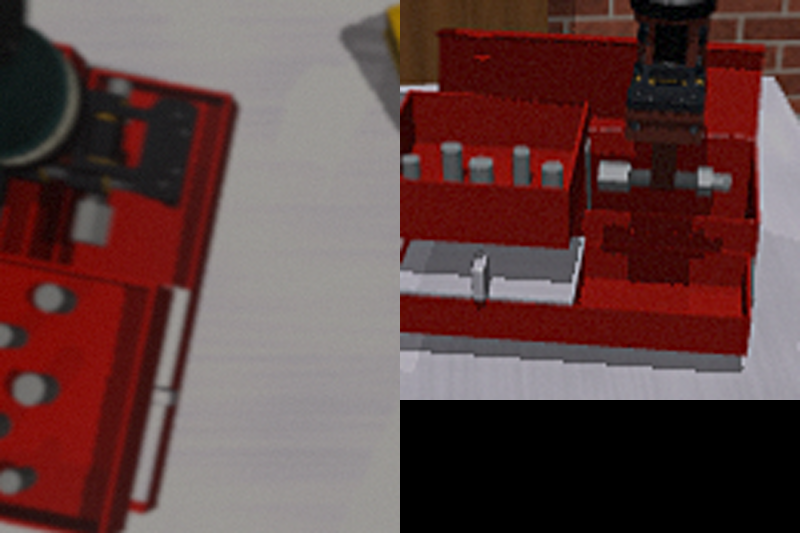

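The bar hangs level in the fingers, over the compartment and along it, clear of the upper tray. Lower it.

Call:
move_arm(deltas=[{"angular":[0,0,0],"xyz":[0.001,0,0.018],"gripper":0},{"angular":[0,0,0],"xyz":[0.001,0,0.018],"gripper":0},{"angular":[0,0,0],"xyz":[0,0,0.018],"gripper":0},{"angular":[0,0,0],"xyz":[0,0,0.018],"gripper":0},{"angular":[0,0,0],"xyz":[0,0,0.018],"gripper":0}])

```text
clock: 7.05
eef_pos: [0.6595, 0.0467, 0.0983]
tcp_rot: [[0.981, -0.192, 0.0], [-0.192, -0.981, 0.0], [0.0, -0.0, -1.0]]
contact_force: [-0.3, -0.8, -2.5]
width: 0.0153
finger_force: 30.0
```

Call:
move_arm(deltas=[{"angular":[0,0,0],"xyz":[0,0,0.01],"gripper":0},{"angular":[0,0,0],"xyz":[0,0,0.01],"gripper":0},{"angular":[0,0,0],"xyz":[0,0,0.01],"gripper":0},{"angular":[0,0,0],"xyz":[0,0,0.01],"gripper":0},{"angular":[0,0,0],"xyz":[0,0,0.006],"gripper":0}])

```text
clock: 7.68
eef_pos: [0.6596, 0.047, 0.0532]
tcp_rot: [[0.981, -0.192, 0.0], [-0.192, -0.981, 0.0], [0.0, -0.0, -1.0]]
contact_force: [0.3, -0.6, 0.5]
width: 0.015
finger_force: 30.0
```

Call:
move_arm(deltas=[{"angular":[0,0,0],"xyz":[0,0,0.001],"gripper":0},{"angular":[0,0,0],"xyz":[0,0,0.001],"gripper":0},{"angular":[0,0,0],"xyz":[0,0,0.001],"gripper":0},{"angular":[0,0,0],"xyz":[0,0,0],"gripper":0},{"angular":[0,0,0],"xyz":[0,0,0],"gripper":0}])

```text
clock: 8.3
eef_pos: [0.6598, 0.0469, 0.0529]
tcp_rot: [[0.981, -0.192, 0.002], [-0.192, -0.981, 0.0], [0.001, -0.001, -1.0]]
contact_force: [-5.9, -0.5, 11.9]
width: 0.0153
finger_force: 30.0
```

Contact: 12 N upward at TCP z 0.053, so the bar is on the floor. Release part-way and rise.

Call:
move_arm(deltas=[{"angular":[0,0,0],"xyz":[0,0,-0.002],"gripper":0},{"angular":[0,0,0],"xyz":[0,0,0],"gripper":0.45},{"angular":[0,0,0],"xyz":[0,0,0],"gripper":0.45},{"angular":[0,0,0],"xyz":[0,0,0],"gripper":0.45},{"angular":[0,0,0],"xyz":[0,0,0],"gripper":0.45}])

```text
clock: 8.93
eef_pos: [0.6599, 0.047, 0.0527]
tcp_rot: [[0.981, -0.192, 0.001], [-0.192, -0.981, 0.0], [0.001, -0.001, -1.0]]
contact_force: [-1.1, 0.1, -0.0]
width: 0.0391
finger_force: 0.0
```

Call:
move_arm(deltas=[{"angular":[0,0,0],"xyz":[0,0,0],"gripper":0.45},{"angular":[0,0,0],"xyz":[0,0,-0.01],"gripper":0.45},{"angular":[0,0,0],"xyz":[0,0,-0.02],"gripper":0.45},{"angular":[0,0,0],"xyz":[0,0,-0.03],"gripper":0.45},{"angular":[0,0,0],"xyz":[0,0,-0.04],"gripper":0.45}])

```text
clock: 9.55
eef_pos: [0.6591, 0.047, 0.1536]
tcp_rot: [[0.981, -0.192, -0.001], [-0.192, -0.981, 0.0], [-0.001, -0.0, -1.0]]
contact_force: [-0.2, -0.6, -0.1]
width: 0.0397
finger_force: 0.0
```

```bash
python3 - <<'E'
from plan import *
st()
A=tb(.04,-.25,.28);th=np.radians(40)
print("target down R x",rot(79).as_matrix().round(2).tolist(),"tilted",[ (k,(rot(79,k).as_matrix()[:,2]).round(2).tolist()) for k in(40,-40)])
plan([(tb(.09,-.1,.27),rot(-11),5,.6),(tb(-.0775,-.24,.27),rot(79),10,.6)])
E
```

```text
9.55 [0.6591 0.047  0.1536] zx [-0.001  0.    -1.   ] [ 0.981 -0.192 -0.001] J [-1.9 29.1 82.8  0.  68.1 99.1] F [-0.2 -0.6 -0.1] w 0.0397 f 0.0
target down R x [[0.19, 0.98, 0.0], [0.98, -0.19, 0.0], [0.0, 0.0, -1.0]] tilted [(40, [0.12, 0.63, -0.77]), (-40, [-0.12, -0.63, -0.77])]
[{"angular": [-0.0, 0.0, -0.0], "xyz": [-0.0, 0.019, -0.023], "gripper": 0.6}, {"angular": [-0.0, 0.0, -0.001], "xyz": [-0.0, 0.02, -0.024], "gripper": 0.6}, {"angular": [-0.0, 0.0, 0.0], "xyz": [-0.001, 0.019, -0.023], "gripper": 0.6}, {"angular": [-0.0, 0.0, -0.0], "xyz": [0.0, 0.02, -0.023], "gripper": 0.6}, {"angular": [-0.0, 0.001, -0.0], "xyz": [-0.0, 0.019, -0.023], "gripper": 0.6}]
[{"angular": [0.0, -0.0, -0.157], "xyz": [-0.017, 0.014, -0.0], "gripper": 0.6}, {"angular": [0.0, -0.0, -0.157], "xyz": [-0.019, 0.011, -0.0], "gripper": 0.6}, {"angular": [0.0, -0.0, -0.157], "xyz": [-0.02, 0.009, -0.0], "gripper": 0.6}, {"angular": [0.0, -0.0, -0.157], "xyz": [-0.021, 0.004, -0.0], "gripper": 0.6}, {"angular": [0.0, -0.0, -0.158], "xyz": [-0.022, 0.002, -0.0], "gripper": 0.6}]
[{"angular": [0.0, -0.0, -0.157], "xyz": [-0.022, -0.002, -0.0], "gripper": 0.6}, {"angular": [0.0, -0.0, -0.157], "xyz": [-0.021, -0.005, -0.0], "gripper": 0.6}, {"angular": [0.0, -0.0, -0.157], "xyz": [-0.02, -0.009, -0.0], "gripper": 0.6}, {"angular": [0.0, -0.0, -0.157], "xyz": [-0.019, -0.012, -0.0], "gripper": 0.6}, {"angular": [0.0, -0.0, -0.157], "xyz": [-0.016, -0.014, -0.001], "gripper": 0.6}]
```

Call:
move_arm(deltas=[{"angular":[0,0,0],"xyz":[0,0.019,-0.023],"gripper":0.6},{"angular":[0,0,0],"xyz":[0,0.02,-0.023],"gripper":0.6},{"angular":[0,0,0],"xyz":[0,0.019,-0.023],"gripper":0.6},{"angular":[0,0,0],"xyz":[0,0.02,-0.023],"gripper":0.6},{"angular":[0,0,0],"xyz":[0,0.019,-0.023],"gripper":0.6}])

```text
clock: 10.18
eef_pos: [0.6407, -0.0489, 0.2694]
tcp_rot: [[0.981, -0.192, 0.002], [-0.192, -0.981, 0.0], [0.002, -0.001, -1.0]]
contact_force: [0.4, -0.4, -1.0]
width: 0.0525
finger_force: 0.0
```

Call:
move_arm(deltas=[{"angular":[0,0,-0.157],"xyz":[-0.017,0.014,0],"gripper":0.6},{"angular":[0,0,-0.157],"xyz":[-0.019,0.011,0],"gripper":0.6},{"angular":[0,0,-0.157],"xyz":[-0.02,0.009,0],"gripper":0.6},{"angular":[0,0,-0.157],"xyz":[-0.021,0.004,0],"gripper":0.6},{"angular":[0,0,-0.158],"xyz":[-0.022,0.002,0],"gripper":0.6}])

```text
clock: 10.8
eef_pos: [0.5446, -0.1014, 0.2685]
tcp_rot: [[0.826, 0.563, 0.002], [0.563, -0.826, 0.0], [0.002, 0.001, -1.0]]
contact_force: [0.8, -0.0, -0.2]
width: 0.0526
finger_force: 0.0
```

Call:
move_arm(deltas=[{"angular":[0,0,-0.157],"xyz":[-0.022,-0.002,0],"gripper":0.6},{"angular":[0,0,-0.157],"xyz":[-0.021,-0.005,0],"gripper":0.6},{"angular":[0,0,-0.157],"xyz":[-0.02,-0.009,0],"gripper":0.6},{"angular":[0,0,-0.157],"xyz":[-0.019,-0.012,0],"gripper":0.6},{"angular":[0,0,-0.157],"xyz":[-0.016,-0.014,0],"gripper":0.6}])

```text
clock: 11.42
eef_pos: [0.4487, -0.1539, 0.2683]
tcp_rot: [[0.187, 0.982, 0.002], [0.982, -0.187, -0.0], [0.0, 0.002, -1.0]]
contact_force: [1.1, 0.1, 0.2]
width: 0.0527
finger_force: 0.0
```

```bash
python3 - <<'E'
from plan import *
from cell import cams
from h import *
st()
t=cams.capture("top");s=cams.capture("side")
# bar in the compartment: grey (unsaturated) pixels inside compartment outline, collar tops z .068
for c,n in((t,"t"),(s,"s")):
    poly=proj(c,np.array([tb(x,y,.056) for x,y in((.02,-.045),(.17,-.045),(.17,.045),(.02,.045))])).astype(np.int32)
    m=np.zeros(c["img"].shape[:2],np.uint8);cv2.fillPoly(m,[poly],1)
    im=c["img"].astype(int);g=(m>0)&(im[...,2]-im[...,0]<35)
    p=np.argwhere(g)[:,::-1];print(n,len(p),poly.tolist())
    if len(p)>20:
        r=cv2.minAreaRect(p.astype(np.float32));w=plane(c,[r[0]],.056)[0];q=w[:2]-[.570,.067];a=np.radians(-11)
        print(r,"toolbox mm",(1e3*np.array([q@[np.cos(a),np.sin(a)],q@[-np.sin(a),np.cos(a)]])).round(1))
G=tb(-.0775,-.064,.116);R=rot(79,40);z=R.as_matrix()[:,2];T=G+.019*z
print(T,z);plan([(T-.10*z,R,10,.6),(T-.03*z,R,5,.6)])
E
```

```text
11.43 [ 0.4487 -0.1539  0.2683] zx [ 0.002 -0.    -1.   ] [0.187 0.982 0.   ] J [-27.3   7.5  97.8   0.   74.6 -16.6] F [1.1 0.1 0.2] w 0.0527 f 0.0
t 415 [[247, 184], [259, 122], [222, 115], [209, 177]]
((236.09878540039062, 150.5203399658203), (10.774026870727539, 52.775447845458984), 11.633633613586426) toolbox mm [93.9 -3.6]
s 194 [[319, 164], [368, 167], [367, 151], [321, 148]]
((343.61175537109375, 157.04705810546875), (39.268611907958984, 6.2891130447387695), 4.398705005645752) toolbox mm [92.8  3.4]
[0.48404246 0.03095214 0.10144516] [ 0.12264966  0.63097779 -0.76604444]
[{"angular": [0.0, 0.07, -0.0], "xyz": [0.012, 0.0, 0.009], "gripper": 0.6}, {"angular": [0.0, 0.07, -0.0], "xyz": [0.012, 0.0, 0.01], "gripper": 0.6}, {"angular": [0.0, 0.069, -0.0], "xyz": [0.011, 0.0, 0.011], "gripper": 0.6}, {"angular": [0.0, 0.07, -0.0], "xyz": [0.011, 0.0, 0.011], "gripper": 0.6}, {"angular": [0.001, 0.07, -0.0], "xyz": [0.009, 0.0, 0.012], "gripper": 0.6}]
[{"angular": [-0.0, 0.07, -0.0], "xyz": [0.009, 0.0, 0.013], "gripper": 0.6}, {"angular": [-0.0, 0.07, -0.0], "xyz": [0.007, 0.0, 0.013], "gripper": 0.6}, {"angular": [-0.0, 0.069, -0.0], "xyz": [0.007, 0.0, 0.014], "gripper": 0.6}, {"angular": [0.0, 0.07, -0.0], "xyz": [0.006, 0.0, 0.014], "gripper": 0.6}, {"angular": [0.0, 0.07, -0.001], "xyz": [0.005, 0.0, 0.015], "gripper": 0.6}]
[{"angular": [0.0, 0.0, 0.0], "xyz": [-0.0, 0.0, 0.014], "gripper": 0.6}, {"angular": [0.0, 0.0, 0.0], "xyz": [-0.0, 0.0, 0.014], "gripper": 0.6}, {"angular": [0.0, 0.0, 0.0], "xyz": [-0.0, 0.0, 0.014], "gripper": 0.6}, {"angular": [0.0, 0.0, 0.0], "xyz": [-0.0, 0.0, 0.014], "gripper": 0.6}, {"angular": [0.0, 0.0, 0.0], "xyz": [-0.0, 0.0, 0.014], "gripper": 0.6}]
```

The bar lies at toolbox (93, 0) mm, aligned with the tray. Now tilt and approach the tab.

Call:
move_arm(deltas=[{"angular":[0,0.07,0],"xyz":[0.012,0,0.009],"gripper":0.6},{"angular":[0,0.07,0],"xyz":[0.012,0,0.01],"gripper":0.6},{"angular":[0,0.069,0],"xyz":[0.011,0,0.011],"gripper":0.6},{"angular":[0,0.07,0],"xyz":[0.011,0,0.011],"gripper":0.6},{"angular":[0,0.07,0],"xyz":[0.009,0,0.012],"gripper":0.6}])

```text
clock: 12.15
eef_pos: [0.4624, -0.0922, 0.223]
tcp_rot: [[0.183, 0.981, 0.068], [0.921, -0.195, 0.337], [0.344, 0.001, -0.939]]
contact_force: [-0.0, -0.3, -0.2]
width: 0.0525
finger_force: 0.0
```

Call:
move_arm(deltas=[{"angular":[0,0.07,0],"xyz":[0.009,0,0.013],"gripper":0.6},{"angular":[0,0.07,0],"xyz":[0.007,0,0.013],"gripper":0.6},{"angular":[0,0.069,0],"xyz":[0.007,0,0.014],"gripper":0.6},{"angular":[0,0.07,0],"xyz":[0.006,0,0.014],"gripper":0.6},{"angular":[0,0.07,0],"xyz":[0.005,0,0.015],"gripper":0.6}])

```text
clock: 12.78
eef_pos: [0.4745, -0.0311, 0.1776]
tcp_rot: [[0.149, 0.981, 0.125], [0.75, -0.194, 0.632], [0.644, 0.0, -0.765]]
contact_force: [0.4, -0.3, 0.0]
width: 0.0531
finger_force: 0.0
```

```bash
python3 - <<'E'
from plan import *
st()
G=tb(-.0775,-.064,.116);R=rot(79,40);z=R.as_matrix()[:,2];T=G+.019*z
print(T);plan([(T-.04*z,R,5,.6),(T,R,5,.6)])
E
```

```text
12.78 [ 0.4745 -0.0311  0.1776] zx [ 0.125  0.632 -0.765] [0.149 0.75  0.644] J [-40.3  22.7 106.4  35.4  76.1 -45.8] F [ 0.4 -0.3  0. ] w 0.0531 f 0.0
[0.48404246 0.03095214 0.10144516]
[{"angular": [0.0, -0.0, -0.001], "xyz": [-0.0, -0.001, 0.012], "gripper": 0.6}, {"angular": [0.001, -0.001, -0.0], "xyz": [-0.0, -0.0, 0.011], "gripper": 0.6}, {"angular": [0.0, -0.0, -0.001], "xyz": [-0.001, -0.001, 0.012], "gripper": 0.6}, {"angular": [0.001, -0.0, -0.0], "xyz": [0.0, -0.0, 0.012], "gripper": 0.6}, {"angular": [0.0, -0.001, -0.001], "xyz": [0.0, -0.001, 0.012], "gripper": 0.6}]
[{"angular": [0.0, 0.0, 0.0], "xyz": [0.0, 0.0, 0.008], "gripper": 0.6}, {"angular": [0.0, 0.0, 0.0], "xyz": [0.0, 0.0, 0.008], "gripper": 0.6}, {"angular": [0.0, 0.0, 0.0], "xyz": [0.0, 0.0, 0.008], "gripper": 0.6}, {"angular": [0.0, 0.0, 0.0], "xyz": [0.0, 0.0, 0.008], "gripper": 0.6}, {"angular": [0.0, 0.0, 0.0], "xyz": [0.0, 0.0, 0.008], "gripper": 0.6}]
```

Call:
move_arm(deltas=[{"angular":[0,0,-0.001],"xyz":[0,-0.001,0.012],"gripper":0.6},{"angular":[0,0,0],"xyz":[0,-0.001,0.012],"gripper":0.6},{"angular":[0,0,-0.001],"xyz":[0,-0.001,0.012],"gripper":0.6},{"angular":[0,0,0],"xyz":[0,0,0.012],"gripper":0.6},{"angular":[0,0,0],"xyz":[0,0,0.012],"gripper":0.6}])

```text
clock: 13.4
eef_pos: [0.4781, 0.0079, 0.1311]
tcp_rot: [[0.144, 0.982, 0.124], [0.752, -0.19, 0.631], [0.643, 0.003, -0.766]]
contact_force: [0.3, -0.2, 0.4]
width: 0.0527
finger_force: 0.0
```

Call:
move_arm(deltas=[{"angular":[0,0,0],"xyz":[0,0,0.008],"gripper":0.6},{"angular":[0,0,0],"xyz":[0,0,0.008],"gripper":0.6},{"angular":[0,0,0],"xyz":[0,0,0.008],"gripper":0.6},{"angular":[0,0,0],"xyz":[0,0,0.008],"gripper":0.6},{"angular":[0,0,0],"xyz":[0,0,0.006],"gripper":0.6}])

```text
clock: 14.02
eef_pos: [0.4826, 0.0317, 0.102]
tcp_rot: [[0.145, 0.982, 0.124], [0.752, -0.19, 0.631], [0.643, 0.002, -0.766]]
contact_force: [-1.0, -1.0, 0.2]
width: 0.0527
finger_force: 0.0
```

```bash
python3 - <<'E'
from plan import *
from cell import cams
from h import *
st()
t=cams.capture("top")["img"];s=cams.capture("side")["img"]
a=cv2.resize(t[150:300,180:290],(400,545),interpolation=cv2.INTER_CUBIC)
b=cv2.resize(s[90:190,240:340],(400,400),interpolation=cv2.INTER_CUBIC)
cv2.imwrite("pics/tab.png",np.hstack([a,cv2.copyMakeBorder(b,0,145,0,0,cv2.BORDER_CONSTANT)]))
E
```

```text
14.03 [0.4826 0.0317 0.102 ] zx [ 0.124  0.631 -0.766] [0.145 0.752 0.643] J [-33.9  28.7 112.5  41.4  63.8 -50.1] F [-1.  -1.   0.2] w 0.0527 f 0.0
```

View pics/tab.png

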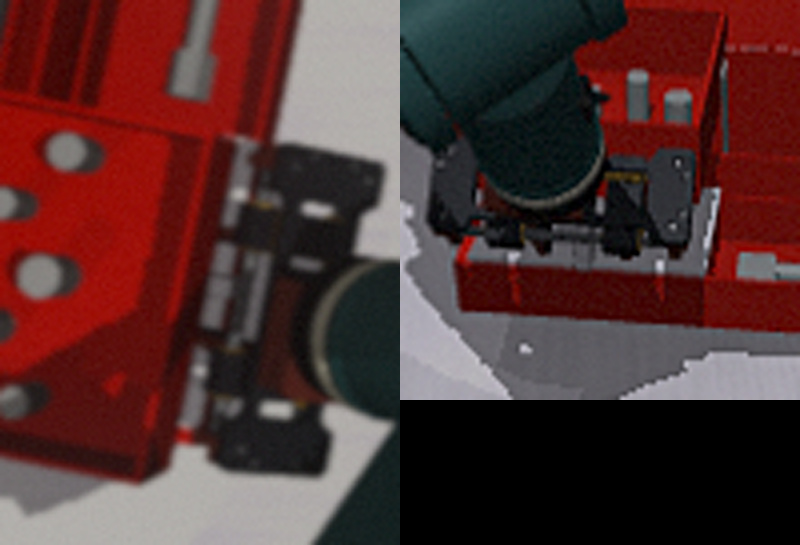

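The fingers straddle the tab (side crop ~(583,245)), the bar lies in the compartment, and the body is clear of the upper tray with no force. Close.

Call:
move_arm(deltas=[{"angular":[0,0,0],"xyz":[0,0,0],"gripper":0},{"angular":[0,0,0],"xyz":[0,0,0],"gripper":0},{"angular":[0,0,0],"xyz":[0,0,0],"gripper":0},{"angular":[0,0,0],"xyz":[0,0,0],"gripper":0},{"angular":[0,0,0],"xyz":[0,0,0],"gripper":0}])

```text
clock: 14.75
eef_pos: [0.4827, 0.0312, 0.1025]
tcp_rot: [[0.145, 0.982, 0.124], [0.752, -0.191, 0.631], [0.643, 0.002, -0.766]]
contact_force: [-0.6, -0.9, 1.2]
width: 0.0122
finger_force: 30.0
```

```bash
python3 - <<'E'
from plan import *
st();s=env.sense();p=s["eef_pos"];R=Ro.from_matrix(s["tcp_rot"])
d=tb(1,0,0)-tb(0,0,0);print("slide per m in tool",R.inv().apply(d).round(3))
E
```

```text
14.75 [0.4827 0.0312 0.1025] zx [ 0.124  0.631 -0.766] [0.145 0.752 0.643] J [-33.9  28.7 112.5  41.3  63.9 -50.1] F [-0.6 -0.9  1.2] w 0.0122 f 30.0
slide per m in tool [-0.001  1.     0.002]
```

Call:
move_arm(deltas=[{"angular":[0,0,0],"xyz":[0,0.008,0],"gripper":0},{"angular":[0,0,0],"xyz":[0,0.015,0],"gripper":0},{"angular":[0,0,0],"xyz":[0,0.015,0],"gripper":0},{"angular":[0,0,0],"xyz":[0,0.015,0],"gripper":0},{"angular":[0,0,0],"xyz":[0,0.012,0],"gripper":0}])

```text
clock: 15.38
eef_pos: [0.5467, 0.0185, 0.1025]
tcp_rot: [[0.144, 0.982, 0.123], [0.752, -0.19, 0.631], [0.643, 0.002, -0.766]]
contact_force: [-4.9, -4.9, 3.3]
width: 0.0116
finger_force: 30.0
```

Call:
move_arm(deltas=[{"angular":[0,0,0],"xyz":[-0.001,0.015,0],"gripper":0},{"angular":[0,0,0],"xyz":[0,0.015,0],"gripper":0},{"angular":[0,0,0],"xyz":[0,0.015,0],"gripper":0},{"angular":[0,0,0],"xyz":[-0.001,0.015,0],"gripper":0},{"angular":[0,0,0],"xyz":[0,0.015,0],"gripper":0}])

```text
clock: 16.0
eef_pos: [0.6201, 0.0039, 0.1025]
tcp_rot: [[0.144, 0.982, 0.123], [0.751, -0.19, 0.633], [0.645, 0.001, -0.764]]
contact_force: [-4.0, -0.5, 7.2]
width: 0.0116
finger_force: 30.0
```

Call:
move_arm(deltas=[{"angular":[0,0,0],"xyz":[0,0.009,0],"gripper":0},{"angular":[0,0,0],"xyz":[0,0.006,0],"gripper":0},{"angular":[0,0,0],"xyz":[0,0.004,0],"gripper":0},{"angular":[0,0,0],"xyz":[0,0.003,0],"gripper":0},{"angular":[0,0,0],"xyz":[0,0.002,0],"gripper":0}])

```text
clock: 16.62
eef_pos: [0.6434, -0.0008, 0.1025]
tcp_rot: [[0.144, 0.982, 0.124], [0.751, -0.19, 0.633], [0.645, 0.002, -0.765]]
contact_force: [-3.6, 0.1, 7.6]
width: 0.0118
finger_force: 30.0
```

Call:
move_arm(deltas=[{"angular":[0,0,0],"xyz":[0,0.002,0],"gripper":0},{"angular":[0,0,0],"xyz":[0,0.001,0],"gripper":0},{"angular":[0,0,0],"xyz":[0,0.001,0],"gripper":0},{"angular":[0,0,0],"xyz":[0,0.001,0],"gripper":0},{"angular":[0,0,0],"xyz":[0,0,0],"gripper":0}])

```text
clock: 17.25
eef_pos: [0.6484, -0.0018, 0.1025]
tcp_rot: [[0.144, 0.982, 0.124], [0.751, -0.19, 0.632], [0.644, 0.002, -0.765]]
contact_force: [-2.3, -1.2, 6.7]
width: 0.012
finger_force: 30.0
```

Call:
move_arm(deltas=[{"angular":[0,0,0],"xyz":[0,0.001,0],"gripper":0},{"angular":[0,0,0],"xyz":[0,0.001,0],"gripper":0},{"angular":[0,0,0],"xyz":[0,0.001,0],"gripper":0},{"angular":[0,0,0],"xyz":[0,0,0],"gripper":0},{"angular":[0,0,0],"xyz":[0,0,0],"gripper":0}])

```text
clock: 17.88
eef_pos: [0.6501, -0.0021, 0.1025]
tcp_rot: [[0.144, 0.982, 0.122], [0.751, -0.189, 0.633], [0.645, 0.0, -0.764]]
contact_force: [-7.0, -1.6, 9.0]
width: 0.012
finger_force: 30.0
```

Call:
move_arm(deltas=[{"angular":[0,0,0],"xyz":[0,0.001,0],"gripper":0},{"angular":[0,0,0],"xyz":[0,0.001,0],"gripper":0},{"angular":[0,0,0],"xyz":[0,0.001,0],"gripper":0},{"angular":[0,0,0],"xyz":[0,0,0],"gripper":0},{"angular":[0,0,0],"xyz":[0,0,0],"gripper":0}])

```text
clock: 18.5
eef_pos: [0.6501, -0.0021, 0.1025]
tcp_rot: [[0.145, 0.983, 0.117], [0.75, -0.186, 0.635], [0.645, -0.004, -0.764]]
contact_force: [-15.3, -4.4, 13.4]
width: 0.0116
finger_force: 30.1
```

The cover is at its end stop: 171 mm travelled, force rising with no motion. Relieve, release, retreat along the tool axis.

Call:
move_arm(deltas=[{"angular":[0,0,0],"xyz":[0,-0.002,0],"gripper":0},{"angular":[0,0,0],"xyz":[0,0,0],"gripper":0.6},{"angular":[0,0,0],"xyz":[0,0,0],"gripper":0.6},{"angular":[0,0,0],"xyz":[0,0,0],"gripper":0.6},{"angular":[0,0,0],"xyz":[0,0,0],"gripper":0.6}])

```text
clock: 19.12
eef_pos: [0.6523, -0.003, 0.1013]
tcp_rot: [[0.144, 0.982, 0.124], [0.752, -0.19, 0.631], [0.643, 0.002, -0.766]]
contact_force: [-0.8, 0.5, 0.2]
width: 0.0485
finger_force: 0.0
```

Call:
move_arm(deltas=[{"angular":[0,0,0],"xyz":[0,0,0],"gripper":0.6},{"angular":[0,0,0],"xyz":[0,0,-0.015],"gripper":0.6},{"angular":[0,0,0],"xyz":[0,0,-0.03],"gripper":0.6},{"angular":[0,0,0],"xyz":[0,0,-0.04],"gripper":0.6},{"angular":[0,0,0],"xyz":[0,0,-0.04],"gripper":0.6}])

```text
clock: 19.75
eef_pos: [0.6363, -0.0833, 0.1989]
tcp_rot: [[0.144, 0.982, 0.124], [0.752, -0.19, 0.631], [0.643, 0.003, -0.766]]
contact_force: [-0.3, -0.1, 0.0]
width: 0.0529
finger_force: 0.0
```

Call:
move_arm(deltas=[{"angular":[0,0,0],"xyz":[0,0,-0.04],"gripper":0.6},{"angular":[0,0,0],"xyz":[0,0,-0.04],"gripper":0.6},{"angular":[0,0,0],"xyz":[0,0,-0.02],"gripper":0.6},{"angular":[0,0,0],"xyz":[0,0,0],"gripper":0.6},{"angular":[0,0,0],"xyz":[0,0,0],"gripper":0.6}])

```text
clock: 20.38
eef_pos: [0.6238, -0.1447, 0.2734]
tcp_rot: [[0.145, 0.982, 0.123], [0.752, -0.19, 0.631], [0.643, 0.001, -0.766]]
contact_force: [0.4, -0.1, 0.1]
width: 0.0527
finger_force: 0.0
```

```bash
python3 - <<'E'
from plan import *
from cell import cams
from h import *
st()
t=cams.capture("top")["img"];s=cams.capture("side")["img"]
a=cv2.resize(t[90:290,180:330],(400,533),interpolation=cv2.INTER_CUBIC)
b=cv2.resize(s[90:190,250:390],(400,286),interpolation=cv2.INTER_CUBIC)
cv2.imwrite("pics/end.png",np.hstack([a,cv2.copyMakeBorder(b,0,533-286,0,0,cv2.BORDER_CONSTANT)]))
E
```

```text
20.38 [ 0.6238 -0.1447  0.2734] zx [ 0.123  0.631 -0.766] [0.145 0.752 0.643] J [-39.5  30.1  76.4  34.6  94.4 -32.3] F [ 0.4 -0.1  0.1] w 0.0527 f 0.0
```

View pics/end.png

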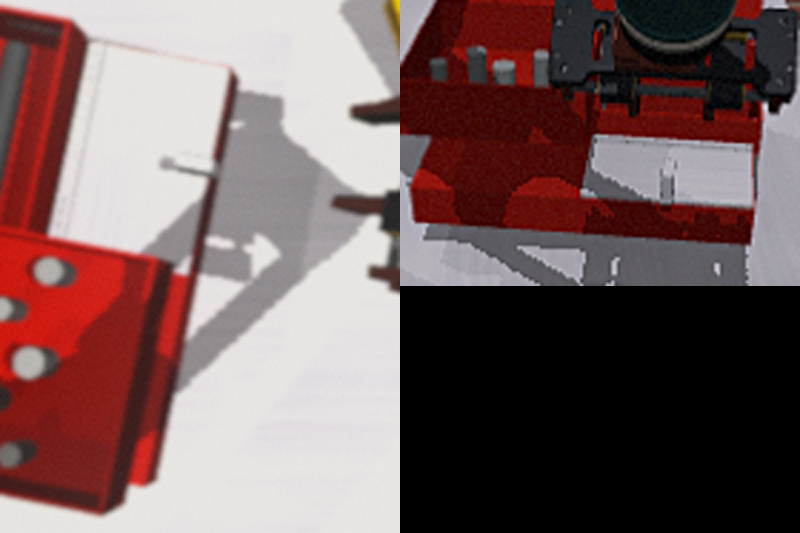

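The cover spans the whole compartment to the far rim, with the tab at mid-length (top crop (190,165)). The gripper is clear with zero force. Handing in.

```bash
python3 -c "
from cell import order
print(order.job_done())"
```

```text
the job is handed in; nothing more can be done
None
```

The bar is lying in the compartment, released, the cover is pushed home against its end stop over it, and the job is handed in at about 20 s on the clock; no pass/fail verdict came back.

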